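# Unclip the wheel stop from the loading ramp and stow it

## Task

The wheel stop clipped across the sloping aluminium ramp must come off so that the cars can be unloaded. Pinch its two black spring buttons together to free the catch, lift the stop off the ramp and lay it flat, base down, in the empty long compartment of the wooden tray, lowering it right down to the compartment floor before you let go. Leave the toy cars on the wagon and the spare stop in the tray where they are.

Things in the scene. Friction and masses are not known exactly. Their poses are not given: they have to be found in the camera images.
- stop_grip (a point): The wheel stop clipped across the ramp, about 130 g. Point midway between its two upright black buttons, 30 mm above the underside, 16 mm below the button tops. z: square to its base, the way it comes off; y: along its length, the line on which the buttons are pinched (level); x: uphill. Base x -16 to 28, y -40 to 40 mm, 12 thick; upright plate x 23 to 28 along the uphill edge, 45 mm above the underside.
- button_left (a joint): Spring button on the stop's +y side: an upright ear 18 wide (x), 5 thick (y), 12 to 46 mm above the underside; outer faces of the two ears 52 mm apart at rest, 38 fully pressed. Value: travel towards the middle in m, 0 at rest, 0.007 fully in (3 N to start, 7 N at the end). It moves a steel tab that catches 5 mm under the ramp's lip.
- button_right (a joint): The same button on the stop's -y side, pressed towards +y. Both must be in for the stop to lift. The base has only 1.5 mm of sideways play in the ramp, so a pinch off centre drives one button home first and drags the stop against the ramp's side before the other yields: feel for side force and centre the hand. Closing fingers may also press the stop down; ease that off before judging the pull.
- loader: Turntable with the fixed aluminium ramp. Origin: turntable centre on the table, x along the ramp (uphill, towards the wagon, which stands on the robot's right), z up. The ramp, 104 mm wide and 235 long, rises at 30 degrees from 30 mm height above the origin; the stop's underside is on it 115 mm up. Channel sides with inturned lips stand 11.5 mm above its surface; treads 3.5 mm high at the stop's lower and upper edges.
- gauge_bar (a point): Middle of the crossbar (8 mm rod, level, 120 mm long) of the height-gauge arch fixed to the ramp: its posts stand square to the slope just outside the ramp's sides, 68 mm uphill of the buttons, and the bar is 160 mm from the ramp surface. As the arch leans with the slope, the bar hangs right over the buttons: an upright hand does not fit under it, a hand held square to the slope does.
- bay (a point): The only empty long compartment of the wooden tray: 60 (x) by 106 (y) mm inside, walls 12 high, 4 thick. Point: middle of its floor, 5 mm above the table; z up, y along its length. The stop lies in it base down, its y along this y, either way round. The next compartment, centred 64 mm to -x, holds a spare stop; two small ones beyond the -y end hold rubber chocks 24 mm high.
- spare_mid (a point): The spare wheel stop, same shape (46 mm high), lying base down in the other long compartment: middle of its base, 22 mm above its underside. To be left alone.
- car_a_mid (a point): White toy van, 82 by 44 by 37 mm, on the upper deck of the green wagon beyond the top of the ramp (deck 147 mm above the table, starting about 115 mm beyond the stop): its middle, 18 mm above the deck. To be left alone.
- car_b_mid (a point): Grey toy car, 82 by 44 by 33 mm, behind the van on the same deck: its middle, 18 mm above the deck. To be left alone.
Things that resemble listed ones, but are neither listed nor needed, are in the scene too. What is meant by the part that bears bay is not purple or white, and is the larger of those in its own colour.

How it is judged:
On the way, in this order (a step that is already met when the one before it is completed fails the run):
1. both buttons pinched in (at least 5.5 mm each) with the stop still in place on the ramp (value of joint each of button_left, button_right above 0.0055 m and distance of stop_grip from where it was at the start of the episode below 0.008 m), for 0.1 s.
2. the stop lifted clear of the ramp in the fingers (distance of stop_grip from where it was at the start of the episode above 0.06 m and contact force between the fingers and stop above 1 N), for 0.1 s.
3. the stop lowered flat onto the floor of the empty long compartment while still held (x of stop_grip in the frame of bay between -0.018 and 0.018 m and y of stop_grip in the frame of bay between -0.013 and 0.013 m and z of stop_grip in the frame of bay below 0.0325 m and angle between stop_grip's own z axis and vertical below 0.12 rad and contact force between the fingers and stop above 0.5 N), for 0.1 s.
At the end, for the whole second after the job is handed in: The stop lies flat (within 3 degrees) on the floor of the empty long compartment, its length along it, buttons' midpoint within 13 mm lengthways and 18 mm crossways of its middle, at rest and released with both buttons sprung out; both cars and the spare stop are within 20 mm of where they were (x of stop_grip in the frame of bay between -0.018 and 0.018 m and y of stop_grip in the frame of bay between -0.013 and 0.013 m and z of stop_grip in the frame of bay between 0.027 and 0.033 m and angle between stop_grip's own z axis and vertical below 0.06 rad and angle between the y axis of stop_grip and the y axis of bay, either way round below 0.25 rad and value of joint each of button_left, button_right below 0.002 m and linear speed of stop below 0.02 m/s and distance of each of car_a_mid, car_b_mid, spare_mid from where it was at the start of the episode below 0.02 m); the robot touches nothing.
It fails at once if a toy car on the wagon pushed more than 20 mm (distance of any of car_a_mid, car_b_mid from where it was at the start of the episode above 0.02 m).
It fails at once if the spare stop in the tray pushed more than 20 mm (distance of spare_mid from where it was at the start of the episode above 0.02 m).
It also fails if it takes over 51 s, if anything falls off the work surface, if the arm or the gripper's body presses on something with over 40 N, if the wrist force passes 120 N, or if a joint passes its speed limit or range.

## Robot

A 6-joint arm with a two-finger parallel gripper is mounted at the origin on the work surface. World frame = base frame: x ahead of the robot, y to its left, z up, the work surface at z = 0. Lengths are in m, angles in rad, forces in N, time in s.
With the tool pointing down it reaches from about 0.375 to 0.9 m from the base axis. Payload 3.1 kg.
Tool frame: the origin (TCP) lies on the centre line of the jaws, within the pads' length; the fingertips stand ahead of it and the grasp point (between the pads) lies 3 mm ahead of it (robot.tip_reach is the z of the fingertips in the tool frame, in m); z points along the fingers, y is the line along which they close (so a half turn about z gives the same grasp; the last joint's range is limited). The gripper opens to 87 mm and grips with 3 to 60 N. Pads are 19 mm wide; open, the fingers measure 117 mm over their backs; the gripper's body (75 mm by 190 mm) begins 51 mm behind the grasp point.
Start: joints at [-0.178, 0.527, 1.433, -0, 1.181, -0.178], TCP at [0.625, 0, 0.245] pointing down, gripper open.
Joint ranges: [-3.08, 3.08], [-0.75, 2.2], [0.22, 2.44], [-1.43, 4.57], [0, 2.65], [-2.85, 2.85]. Speed limits (rad/s): [2.79, 2.79, 3.14, 3.14, 3.14, 3.14].

## Interface

Orientations are given as a unit quaternion [x, y, z, w].
In Python, from rig import sensors, eyes, ticket, robot gives the robot as it stands.
- The arm moves only by the tool drive_tool, never from a script. Its argument "deltas" is a list that holds one entry, the list of rows, each a list of 6 numbers: the shift along the tool's x, y, z in mm, then the turn, a rotation vector about the tool's x, y, z in rad. A call has 1 to 8 rows; each row shifts and turns the commanded pose from where the row before left it, along the tool's axes as they then stand; what a row does not reach is not made up. A row lasts 1/12 s, in which the tool goes at most 41.7 mm and 7.16 degrees, less where a joint would pass 70% of its speed; a pose out of reach is approached as far as the arm can. A call is refused whole if a number of a shift passes 41.7 or a number of a turn 0.125, either way. A call with a gripper value outside its range is refused whole. "gripper" is the opening in per cent of the stroke, from 0 (shut) to 100 (fully open), set as the call begins (left out, the last holds). The fingers move at their own pace and stop on an object; "squeeze" is the grip in N (left out, the last holds). Time passes only in rows, so rows that do not move let the fingers close. It gives the time, the measured TCP pose, the force, the opening and the grip force at its end, in the units of the state.
- sensors.get_obs(): the state, without advancing time (a new reading comes with each control period).
- eyes.camera(name): name is "scene" or "side" or "wrist"; returns a dict with "img" (400x640x3 uint8, red, green, blue), "fov_y" (degrees; the focal length in pixels is half the picture's height over the tangent of half this angle, whatever the lens; pixels are square), "cx", "cy" (the principal point, pixels), "xyz" and "attitude" of the camera in the world; the wrist camera has in their place "hand_eye" (4x4, takes a point from camera to tool coordinates, whose origin is the TCP and whose axes are the flange's). Camera axes: x right, y up, looking along -z (the intrinsics and any distortion apply to the point x, -y, -z); pixel columns grow to the right and rows downward; lengths in m; the calibration is good to about 2 mm. A picture is of the moment at which its call begins: read the wrist's pose just before it. There is no depth.
- ticket.hand_in(): hands the job in; it is judged then, once.
The state is a dict: "time": time; "q": joint angles; "joint_velocities": joint speeds; "joint_torque": joint torques, N m; "position": TCP position; "tool_rot": TCP orientation; "ft_force": force on the tool from outside, world axes, zero at the start; "moment": the same for the moment, N m; "grip_width": finger opening in m; "grip_force": force on a finger pad.
Only numpy, scipy, OpenCV 4.12 (cv2) and the standard library are available. Lean on these libraries where they do the work, as an engineer would, in place of code of your own. Each camera call takes 0.05 s, during which the arm holds its last target. There are 200 camera calls.

## Working session

There is one attempt and no reset: what is moved stays moved. The work goes in short steps, Python scripts to look and compute and a tool call to move; the robot and the scene stay as the last step left them, time stands still between calls to the robot, and variables do not carry over. Pictures are saved under pics/ and viewed, at most 10 in all, crops included, and the job is handed in when it is done.

Besides the shell and the picture viewer there is one more tool, called after "Call:" as name(argument=value, ...) on one line, values as JSON. drive_tool: Moves the arm, as the interface text tells. Its arguments: {"type":"object","properties":{"deltas":{"type":"array"},"gripper":{"type":"number"},"squeeze":{"type":"number"}},"required":["deltas"]}

```bash
ls; mkdir -p pics; python3 - <<'E'
from rig import sensors, eyes, robot
import cv2,numpy as np
o=sensors.get_obs();print({k:np.round(v,3) for k,v in o.items()}, robot.tip_reach)
for n in("scene","side","wrist"):
    c=eyes.camera(n);cv2.imwrite(f"pics/{n}0.png",c["img"][:,:,::-1])
    print(n,{k:v for k,v in c.items() if k!="img"})
E
```

```text
pics
{'time': np.float64(0.0), 'q': array([-0.179,  0.528,  1.434, -0.   ,  1.181, -0.178]), 'joint_velocities': array([ 0.001, -0.001, -0.001, -0.002, -0.001,  0.002]), 'joint_torque': array([-1.0000e-03, -4.4005e+01, -1.7659e+01,  6.3000e-02,  5.8000e-02,
       -0.0000e+00]), 'position': array([0.624, 0.   , 0.244]), 'tool_rot': array([ 0.707,  0.707, -0.001, -0.001]), 'ft_force': array([-1.027,  0.109,  0.074]), 'moment': array([-0.008,  0.064,  0.034]), 'grip_force': np.float64(0.0), 'grip_width': np.float64(0.087)} 0.022
scene {'fov_y': 45.22267113501688, 'cx': 317.7616303900037, 'cy': 191.89486911815578, 'xyz': array([ 1.35996375, -1.08710168,  1.02189195]), 'attitude': array([0.44964127, 0.16783676, 0.29516474, 0.82615454])}
side {'fov_y': 50.97671851579492, 'cx': 318.05902849945, 'cy': 190.91727867533746, 'xyz': array([0.40160959, 0.87622694, 1.19908777]), 'attitude': array([-0.01845722,  0.36342325,  0.93102904, -0.02770926])}
wrist {'fov_y': 69.36609751899317, 'cx': 323.3025645752099, 'cy': 205.91418063131, 'hand_eye': array([[-6.68273667e-04,  9.55412260e-01,  2.95274392e-01,
         8.12943828e-02],
       [ 9.99999764e-01,  6.85935502e-04,  4.37637707e-05,
         4.81160285e-05],
       [-1.60726745e-04,  2.95274351e-01, -9.55412493e-01,
        -1.41479714e-01],
       [ 0.00000000e+00,  0.00000000e+00,  0.00000000e+00,
         1.00000000e+00]])}
```

View pics/scene0.png

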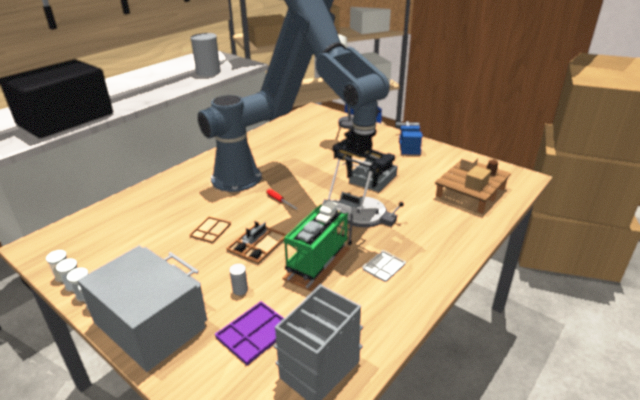

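View pics/side0.png

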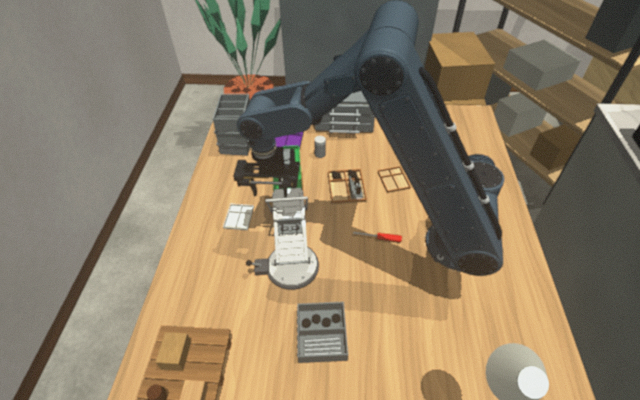

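Trays seen in scene: brown with a black-buttoned stop (258,241), small empty brown (210,229), purple (255,332), white (383,264). The larger brown one at (258,241) (side: (347,185)) fits. I'll confirm this in an enlarged crop.

```bash
python3 - <<'E'
import cv2,numpy as np
a=cv2.imread("pics/side0.png")[155:295,230:380];b=cv2.imread("pics/scene0.png")[170:290,215:415]
a=cv2.resize(a,None,fx=4,fy=4,interpolation=cv2.INTER_CUBIC)
b=cv2.resize(b,None,fx=4,fy=4,interpolation=cv2.INTER_CUBIC)
cv2.imwrite("pics/sidec.png",a);cv2.imwrite("pics/scenec.png",b)
E
```

```text
(no output)
```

View pics/sidec.png

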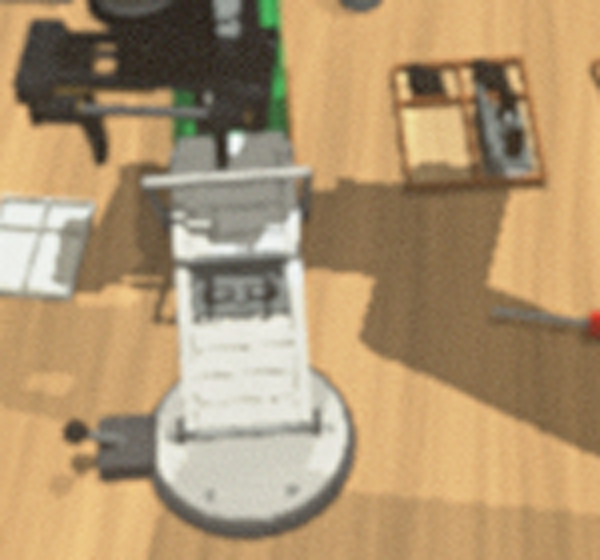

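View pics/scenec.png

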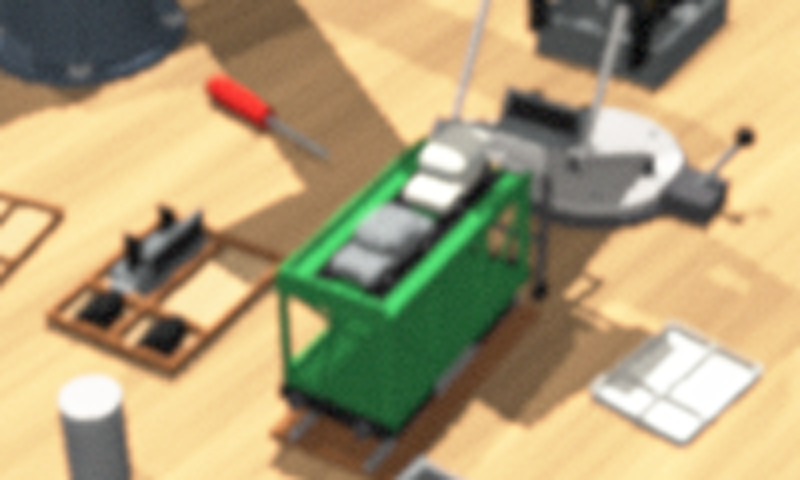

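```bash
cat > h.py <<'E'
import numpy as np, cv2
from scipy.spatial.transform import Rotation as R
from rig import sensors, eyes
CAL={"scene":(45.22267,317.76,191.89,[1.35996375,-1.08710168,1.02189195],[0.44964127,0.16783676,0.29516474,0.82615454]),
"side":(50.976718,318.06,190.917,[0.40160959,0.87622694,1.19908777],[-0.01845722,0.36342325,0.93102904,-0.02770926])}
def ray(cam,u,v):
    fov,cx,cy,p,q=CAL[cam]; f=200/np.tan(np.radians(fov)/2)
    d=R.from_quat(q).apply([(u-cx)/f,-(v-cy)/f,-1]); return np.array(p),d
def onz(r,z): p,d=r; return p+d*(z-p[2])/d[2]
def wrist(name=None):
    o=sensors.get_obs(); c=eyes.camera("wrist")
    if name: cv2.imwrite(f"pics/{name}.png",c["img"][:,:,::-1])
    T=np.eye(4);T[:3,:3]=R.from_quat(o["tool_rot"]).as_matrix();T[:3,3]=o["position"]
    return c["img"],T@c["hand_eye"],(200/np.tan(np.radians(c["fov_y"])/2),c["cx"],c["cy"])
def wray(M,K,u,v):
    d=M[:3,:3]@[(u-K[1])/K[0],-(v-K[2])/K[0],-1]; return M[:3,3],d
def proj(M,K,P):
    c=M[:3,:3].T@(np.array(P)-M[:3,3]); return K[1]+K[0]*c[0]/-c[2],K[2]-K[0]*c[1]/-c[2]
E
python3 - <<'E'
from h import *
s=lambda u,v:(230+u/4,155+v/4)
c=lambda u,v:(215+u/4,170+v/4)
P=lambda n,x:print(n,np.round(x,4))
P("barL",onz(ray("side",*s(145,183)),.26));P("barR",onz(ray("side",*s(310,172)),.26))
P("btn",onz(ray("side",*s(213,290)),.127));P("btn",onz(ray("side",*s(268,288)),.127))
P("turn",onz(ray("side",*s(254,440)),.02))
for q in [(395,63),(522,58),(545,183),(407,187)]:P("tray side",onz(ray("side",*s(*q)),.017))
for q in [(160,195),(285,265),(175,375),(50,318)]:P("tray scene",onz(ray("scene",*c(*q)),.017))
for q in [(405,103),(470,102),(478,178),(412,178)]:P("bay side",onz(ray("side",*s(*q)),.017))
P("ramp foot",onz(ray("side",*s(180,435)),.03));P("ramp foot",onz(ray("side",*s(315,425)),.03))
E
```

```text
barL [0.6232 0.061  0.26  ]
barR [0.501  0.0436 0.26  ]
btn [0.5827 0.0567 0.127 ]
btn [0.5386 0.0523 0.127 ]
turn [0.5482 0.1276 0.02  ]
tray side [ 0.4536 -0.3222  0.017 ]
tray side [ 0.3267 -0.3357  0.017 ]
tray side [ 0.3058 -0.1696  0.017 ]
tray side [ 0.4345 -0.1579  0.017 ]
tray scene [ 0.287  -0.1647  0.017 ]
tray scene [ 0.4434 -0.1691  0.017 ]
tray scene [ 0.4715 -0.3267  0.017 ]
tray scene [ 0.3411 -0.3418  0.017 ]
bay side [ 0.4412 -0.267   0.017 ]
bay side [ 0.3777 -0.2716  0.017 ]
bay side [ 0.3684 -0.1726  0.017 ]
bay side [ 0.4303 -0.1694  0.017 ]
ramp foot [0.608  0.1326 0.03  ]
ramp foot [0.4984 0.1168 0.03  ]
```

Call:
drive_tool(deltas=[[[0, 0, -35, 0, 0, 0], [0, 0, -35, 0, 0, 0], [0, 0, -35, 0, 0, 0], [0, 0, -35, 0, 0, 0], [35, 0, 0, 0, 0, -0.07], [35, 0, 0, 0, 0, -0.07], [35, 0, 0, 0, -0.1, 0], [35, 0, 0, 0, -0.1, 0]]])

```text
time: 0.82
position: [0.6135, 0.1386, 0.3824]
tool_rot: [0.654, 0.75, -0.066, 0.078]
ft_force: [0.8, 0.3, -0.1]
grip_width: 0.087
grip_force: 0.0
```

Call:
drive_tool(deltas=[[[20, 0, 0, 0, -0.1, 0], [0, 0, 0, 0, -0.1, 0], [0, 0, 0, 0, -0.1, 0], [0, 0, 0, 0, -0.023, 0], [0, 0, 0, 0, 0, 0]]])

```text
time: 1.23
position: [0.6092, 0.1601, 0.3753]
tool_rot: [0.632, 0.73, -0.17, 0.194]
ft_force: [-0.1, 0.3, -0.3]
grip_width: 0.0871
grip_force: 0.0
```

```bash
cat >> h.py <<'E'
def tgt(grip,yaw,tilt,up):
    "grip point, yaw of stop y, slope tilt, TCP height above grip along n -> remaining tool-frame move"
    y=np.array([np.cos(yaw),np.sin(yaw),0]);h=np.array([y[1],-y[0],0])
    n=-np.sin(tilt)*h+np.cos(tilt)*np.array([0,0,1]);x=np.cross(y,-n)
    Rt=np.column_stack([x,y,-n]);P=np.array(grip)+up*n
    o=sensors.get_obs();Rc=R.from_quat(o["tool_rot"])
    print("t",round(o["time"],2),"pos",np.round(o["position"],4),"shift mm",np.round(1000*Rc.inv().apply(P-o["position"]),1),"rot",np.round((Rc.inv()*R.from_matrix(Rt)).as_rotvec(),4),"F",np.round(Rc.inv().apply(o["ft_force"]),2),"w",round(o["grip_width"],4),"gf",round(float(o["grip_force"]),2))
    return Rt,P
E
python3 - <<'E'
from h import *
tgt([.562,.0466,.1135],.1414,np.pi/6,.12)
wrist("w1")
E
```

```text
t 1.23 pos [0.6092 0.1601 0.3753] shift mm [ 39.3 -62.3 159.8] rot [-0.0024 -0.0012  0.003 ] F [ 0.38 -0.06  0.13] w 0.0871 gf 0.0
```

Call:
drive_tool(deltas=[[[20, -30, 0, 0, 0, 0], [19, -32, 0, 0, 0, 0], [0, 0, 30, 0, 0, 0], [0, 0, 30, 0, 0, 0], [0, 0, 0, 0, 0, 0], [0, 0, 0, 0, 0, 0]]])

```text
time: 1.78
position: [0.548, 0.1517, 0.3054]
tool_rot: [0.635, 0.728, -0.17, 0.194]
ft_force: [-0.9, -0.3, 0.2]
grip_width: 0.087
grip_force: 0.0
```

```bash
python3 - <<'E'
from h import *
tgt([.562,.0466,.1135],.1414,np.pi/6,.12)
im,M,K=wrist("w2");np.savez("w2.npz",M=M,K=K)
n=np.array([-.0705,.495,.866])
print(proj(M,K,[.562,.0466,.1135]),proj(M,K,np.array([.562,.0466,.1135])+.016*n))
E
```

```text
t 1.78 pos [0.548  0.1517 0.3054] shift mm [ 4.  -0.6 99.2] rot [-0.0042 -0.0013 -0.0035] F [-0.21 -0.88 -0.11] w 0.087 gf 0.0
(np.float64(323.3053261308757), np.float64(179.89490274413166)) (np.float64(323.24725392963956), np.float64(182.63001936699436))
```

View pics/w2.png

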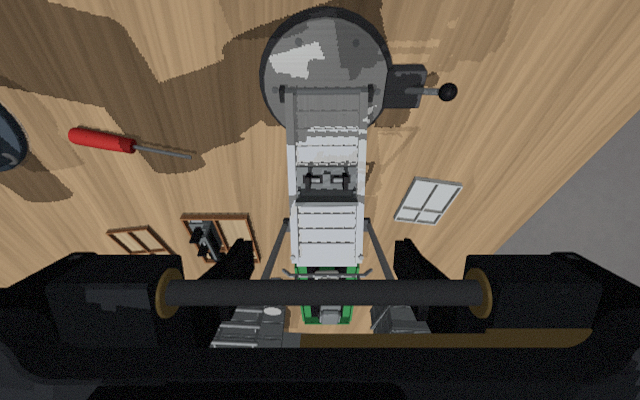

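Wrist view: stop on ramp at about (329,180), with buttons at (311,181) and (348,180), ramp edges at 290/367, and the tray with its empty bay at (238,235). The stop is about 5 px right of the prediction, so I'll check closer.

Call:
drive_tool(deltas=[[[4, 0, 30, 0, 0, 0], [0, 3, 30, 0, 0, 0], [0, 0, 20, 0, 0, 0], [0, 0, 0, 0, 0, 0], [0, 0, 0, 0, 0, 0]]])

```text
time: 2.25
position: [0.5573, 0.1177, 0.2353]
tool_rot: [0.634, 0.729, -0.169, 0.195]
ft_force: [-0.1, 0.4, 0.4]
grip_width: 0.0874
grip_force: 0.0
```

```bash
python3 - <<'E'
from h import *
tgt([.562,.0466,.1135],.1414,np.pi/6,.12)
im,M,K=wrist("w3")
n=np.array([-.0705,.495,.866]);g=np.array([.562,.0466,.1135]);y=np.array([.990,.141,0])
for d in(-.026,0,.026):print(np.round(proj(M,K,g+.016*n+d*y),1))
u,v=proj(M,K,g+.016*n);u,v=int(u),int(v);print(u,v)
cv2.imwrite("pics/w3c.png",cv2.resize(im[v-60:v+60,u-80:u+80,::-1],None,fx=5,fy=5,interpolation=cv2.INTER_CUBIC))
E
```

```text
t 2.25 pos [0.5573 0.1177 0.2353] shift mm [-0.7 -5.4 21. ] rot [-0.0002 -0.001  -0.0034] F [ 0.18 -0.   -0.57] w 0.0874 gf 0.0
[290.9 205.2]
[317.8 205.1]
[344.8 205. ]
317 205
```

View pics/w3c.png

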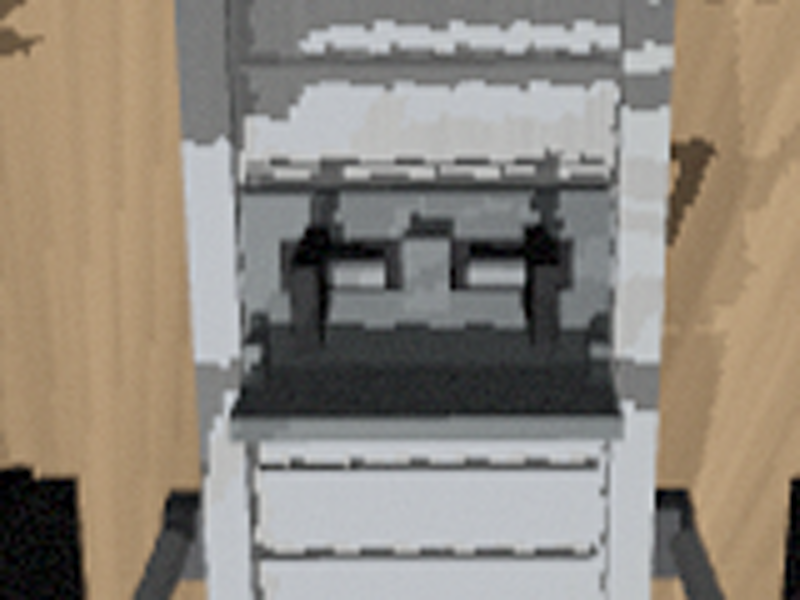

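Crop: ears' outer faces at columns 293/557 (midpoint px 322, i.e. about 1 mm off the hand's centre), plate level, yaw good. The ear midpoint is about 1–3 mm downhill of the estimate. Correcting and descending.

Call:
drive_tool(deltas=[[[1, -1, 30, 0, 0, 0], [0, 0, 30, 0, 0, 0], [0, 0, 25, 0, 0, 0], [0, 0, 15, 0, 0, 0], [0, 0, 0, 0, 0, 0], [0, 0, 0, 0, 0, 0]]])

```text
time: 2.8
position: [0.5634, 0.0697, 0.1486]
tool_rot: [0.634, 0.729, -0.169, 0.196]
ft_force: [-0.2, 0.1, -0.0]
grip_width: 0.0869
grip_force: 0.0
```

```bash
python3 - <<'E'
from h import *
tgt([.566,.0472,.1135],.1414,np.pi/6,.009)
im,M,K=wrist("w4")
n=np.array([-.0705,.495,.866]);g=np.array([.566,.0472,.1135]);y=np.array([.990,.141,0])
for d in(-.026,0,.026):print(np.round(proj(M,K,g+.016*n+d*y),1))
cv2.imwrite("pics/w4c.png",cv2.resize(im[150:350,190:450,::-1],None,fx=3,fy=3,interpolation=cv2.INTER_CUBIC))
E
```

```text
t 2.8 pos [0.5634 0.0697 0.1486] shift mm [-2.1 -0.7 32.7] rot [ 0.0016 -0.0006 -0.0026] F [ 0.12 -0.16 -0.03] w 0.0869 gf 0.0
[281.5 252.9]
[322.4 252.8]
[363.2 252.6]
```

View pics/w4c.png

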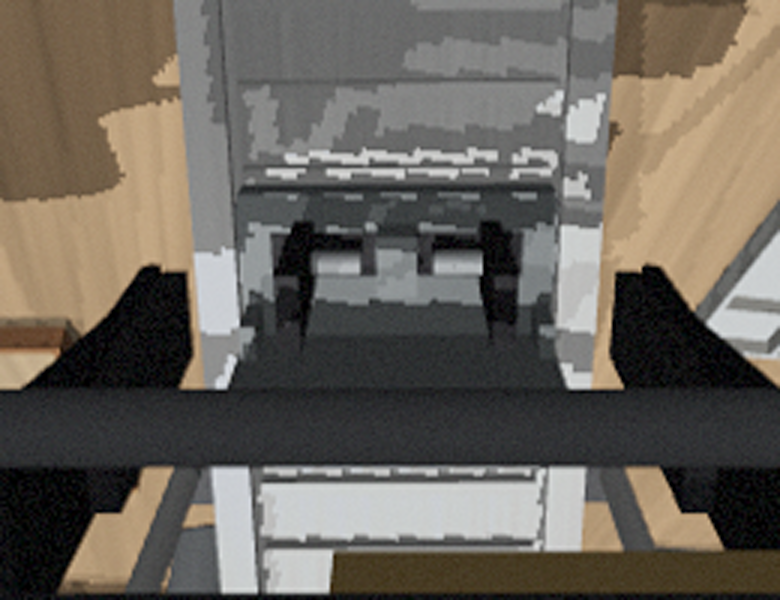

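Finger inner edges at 192/612 and ears' outer faces at 277/520 (crop); centred within about 1 mm, with the far top edge of the ears at row 350 as predicted. Descending the rest.

Call:
drive_tool(deltas=[[[-1, -0.7, 12, 0, 0, 0], [-1, 0, 10, 0, 0, 0], [0, 0, 8, 0, 0, 0], [0, 0, 2, 0, 0, 0], [0, 0, 0, 0, 0, 0], [0, 0, 0, 0, 0, 0]]])

```text
time: 3.35
position: [0.5638, 0.0514, 0.1202]
tool_rot: [0.634, 0.729, -0.17, 0.195]
ft_force: [0.4, 0.6, 0.1]
grip_width: 0.087
grip_force: 0.0
```

Call:
drive_tool(deltas=[[[0, 0, 0, 0, 0, 0], [0, 0, 0, 0, 0, 0], [0, 0, 0, 0, 0, 0], [0, 0, 0, 0, 0, 0]]], gripper=63, squeeze=6)

```text
time: 3.68
position: [0.564, 0.0517, 0.1207]
tool_rot: [0.634, 0.729, -0.169, 0.195]
ft_force: [0.1, 0.5, -0.4]
grip_width: 0.068
grip_force: 0.0
```

```bash
python3 - <<'E'
from h import *
tgt([.566,.0472,.1135],.1414,np.pi/6,.009)
E
```

```text
t 3.68 pos [0.564  0.0517 0.1207] shift mm [-0.5  1.4 -0.4] rot [-0.0002 -0.0006 -0.0013] F [0.57 0.15 0.09] w 0.068 gf 0.0
```

Call:
drive_tool(deltas=[[[0, 0.7, 0, 0, 0, 0], [0, 0, 0, 0, 0, 0], [0, 0, 0, 0, 0, 0], [0, 0, 0, 0, 0, 0], [0, 0, 0, 0, 0, 0], [0, 0, 0, 0, 0, 0]]], gripper=57)

```text
time: 4.18
position: [0.5646, 0.0517, 0.1206]
tool_rot: [0.634, 0.729, -0.169, 0.195]
ft_force: [-0.5, 0.6, 0.8]
grip_width: 0.0496
grip_force: 3.6
```

```bash
python3 - <<'E'
from h import *
tgt([.566,.0472,.1135],.1414,np.pi/6,.009)
E
```

```text
t 4.18 pos [0.5646 0.0517 0.1206] shift mm [-0.5  0.7 -0.6] rot [-0.0004 -0.0007 -0.0012] F [ 0.12 -0.38 -1.03] w 0.0496 gf 3.59
```

Call:
drive_tool(deltas=[[[0, 0, 0, 0, 0, 0], [0, 0, 0, 0, 0, 0], [0, 0, 0, 0, 0, 0], [0, 0, 0, 0, 0, 0], [0, 0, 0, 0, 0, 0]]], gripper=48, squeeze=14)

```text
time: 4.6
position: [0.5646, 0.0517, 0.1206]
tool_rot: [0.634, 0.729, -0.169, 0.195]
ft_force: [-0.1, 1.4, 1.2]
grip_width: 0.0417
grip_force: 5.9
```

```bash
python3 - <<'E'
from h import *
tgt([.566,.0472,.1135],.1414,np.pi/6,.009)
E
```

```text
t 4.6 pos [0.5646 0.0517 0.1206] shift mm [-0.5  0.7 -0.5] rot [-0.0003 -0.0007 -0.0013] F [ 0.6   0.08 -1.75] w 0.0417 gf 5.9
```

Call:
drive_tool(deltas=[[[0, 0, 0, 0, 0, 0], [0, 0, 0, 0, 0, 0], [0, 0, 0, 0, 0, 0], [0, 0, 0, 0, 0, 0], [0, 0, 0, 0, 0, 0]]], gripper=38, squeeze=22)

```text
time: 5.02
position: [0.5647, 0.0519, 0.1207]
tool_rot: [0.634, 0.729, -0.169, 0.195]
ft_force: [-0.5, 3.1, 4.6]
grip_width: 0.0365
grip_force: 22.0
```

```bash
python3 - <<'E'
from h import *
tgt([.566,.0472,.1135],.1414,np.pi/6,.009)
E
```

```text
t 5.02 pos [0.5647 0.0519 0.1207] shift mm [-0.5  0.6 -0.4] rot [-0.     -0.0007 -0.0014] F [ 0.4  -0.08 -5.59] w 0.0365 gf 22.0
```

Both buttons are in, with no side force. Easing off the downward press and lifting gently.

Call:
drive_tool(deltas=[[[0, 0, -0.5, 0, 0, 0], [0, 0, -0.5, 0, 0, 0], [0, 0, -1, 0, 0, 0], [0, 0, -1, 0, 0, 0], [0, 0, 0, 0, 0, 0]]])

```text
time: 5.43
position: [0.5639, 0.0529, 0.1228]
tool_rot: [0.634, 0.729, -0.17, 0.195]
ft_force: [-0.8, 0.3, -1.7]
grip_width: 0.0367
grip_force: 22.0
```

Call:
drive_tool(deltas=[[[0, 0, -2, 0, 0, 0], [0, 0, -3, 0, 0, 0], [0, 0, -3, 0, 0, 0], [0, 0, 0, 0, 0, 0]]])

```text
time: 5.77
position: [0.5641, 0.0575, 0.1306]
tool_rot: [0.634, 0.729, -0.169, 0.196]
ft_force: [0.0, 0.2, -1.6]
grip_width: 0.0367
grip_force: 22.0
```

```bash
python3 - <<'E'
from h import *
tgt([.566,.0472,.1135],.1414,np.pi/6,.009)
E
```

```text
t 5.77 pos [0.5641 0.0575 0.1306] shift mm [-0.5  0.4 11. ] rot [ 0.0005 -0.0007 -0.0015] F [0.93 0.06 1.3 ] w 0.0367 gf 22.0
```

Free: 1.3 N pull, which matches the stop's weight. Lifting along the slope normal.

Call:
drive_tool(deltas=[[[0, 0, -15, 0, 0, 0], [0, 0, -28, 0, 0, 0], [0, 0, -28, 0, 0, 0], [0, 0, -28, 0, 0, 0], [0, 0, -28, 0, 0, 0], [0, 0, -28, 0, 0, 0], [0, 0, -28, 0, 0, 0], [0, 0, -28, 0, 0, 0]]])

```text
time: 6.43
position: [0.5484, 0.1621, 0.3141]
tool_rot: [0.634, 0.729, -0.17, 0.195]
ft_force: [-0.0, 0.3, -0.5]
grip_width: 0.0369
grip_force: 22.0
```

Call:
drive_tool(deltas=[[[0, 0, -20, 0, 0.1, 0], [0, 0, -20, 0, 0.1, 0], [0, 0, -20, 0, 0.1, 0], [0, 0, -20, 0, 0.1, 0], [0, 0, -15, 0, 0.1, 0], [0, 0, 0, 0, 0.024, 0], [0, 0, 0, 0, 0, 0.1], [0, 0, 0, 0, 0, 0.1]]])

```text
time: 7.1
position: [0.5441, 0.1909, 0.4008]
tool_rot: [0.73, 0.683, -0.001, -0.0]
ft_force: [-0.4, -0.4, -1.7]
grip_width: 0.0367
grip_force: 22.0
```

```bash
python3 - <<'E'
from h import *
tgt([.4104,-.220,.035],np.radians(-83.4),0,.345)
print(np.round(sensors.get_obs()["q"],2))
E
```

```text
t 7.1 pos [0.5441 0.1909 0.4008] shift mm [-418.9 -106.1   21.5] rot [-6.0000e-04  2.1000e-03  1.3893e+00] F [-0.41 -0.4   1.69] w 0.0367 gf 21.99
[ 0.14  0.32  1.34 -0.    1.49  0.21]
```

Call:
drive_tool(deltas=[[[-20, -6, 0, 0, 0, 0], [-40, -10, 0, 0, 0, 0], [-40, -10, 0, 0, 0, 0], [-40, -10, 0, 0, 0, 0], [-40, -10, 0, 0, 0, 0], [-40, -10, 0, 0, 0, 0], [-40, -10, 0, 0, 0, 0], [-40, -10, 0, 0, 0, 0]]])

```text
time: 7.77
position: [0.449, -0.1041, 0.4001]
tool_rot: [0.728, 0.686, -0.001, -0.001]
ft_force: [0.9, -1.2, -1.2]
grip_width: 0.037
grip_force: 22.0
```

Call:
drive_tool(deltas=[[[-40, -10, 0, 0, 0, 0], [-40, -10, 0, 0, 0, 0], [-38, -10, 0, 0, 0, 0.05], [0, 0, 0, 0, 0, 0.11], [0, 0, 0, 0, 0, 0.11], [0, 0, 0, 0, 0, 0.11], [0, 0, 0, 0, 0, 0.11], [0, 0, 0, 0, 0, 0.11]]])

```text
time: 8.43
position: [0.4129, -0.2186, 0.3998]
tool_rot: [0.899, 0.437, -0.001, -0.002]
ft_force: [-0.7, -0.1, -1.7]
grip_width: 0.037
grip_force: 22.0
```

Call:
drive_tool(deltas=[[[0, 0, 0, 0, 0, 0.11], [0, 0, 0, 0, 0, 0.11], [0, 0, 0, 0, 0, 0.11], [0, 0, 0, 0, 0, 0.11], [0, 0, 0, 0, 0, 0.11], [0, 0, 0, 0, 0, 0.11], [0, 0, 0, 0, 0, 0.11], [0, 0, 0, 0, 0, 0.02]]])

```text
time: 9.1
position: [0.4131, -0.2183, 0.3999]
tool_rot: [0.998, 0.059, -0.002, -0.001]
ft_force: [0.6, 0.8, -1.3]
grip_width: 0.0369
grip_force: 22.0
```

Call:
drive_tool(deltas=[[[0, 0, 30, 0, 0, 0], [0, 0, 30, 0, 0, 0], [0, 0, 30, 0, 0, 0], [0, 0, 30, 0, 0, 0], [0, 0, 30, 0, 0, 0], [0, 0, 0, 0, 0, 0], [0, 0, 0, 0, 0, 0]]])

```text
time: 9.68
position: [0.4128, -0.2178, 0.25]
tool_rot: [0.998, 0.061, -0.002, -0.002]
ft_force: [-0.3, -0.1, -1.1]
grip_width: 0.0368
grip_force: 22.0
```

```bash
python3 - <<'E'
from h import *
tgt([.4104,-.220,.035],np.radians(-83.4),0,.009)
im,M,K=wrist("w5");np.savez("w5.npz",M=M,K=K)
for q in([.4345,-.1579],[.4536,-.3222],[.3267,-.3357],[.3058,-.1696]):print(np.round(proj(M,K,q+[.017]),1))
c=eyes.camera("side");cv2.imwrite("pics/side5.png",c["img"][:,:,::-1])
c=eyes.camera("scene");cv2.imwrite("pics/scene5.png",c["img"][:,:,::-1])
E
```

```text
t 9.68 pos [ 0.4128 -0.2178  0.25  ] shift mm [ -1.8   2.8 206. ] rot [-0.0045  0.004   0.0074] F [-0.26  0.06  1.06] w 0.0368 gf 22.0
[280.1 158.5]
[408.3 159.4]
[399.  249.4]
[281.3 249.4]
```

View pics/w5.png

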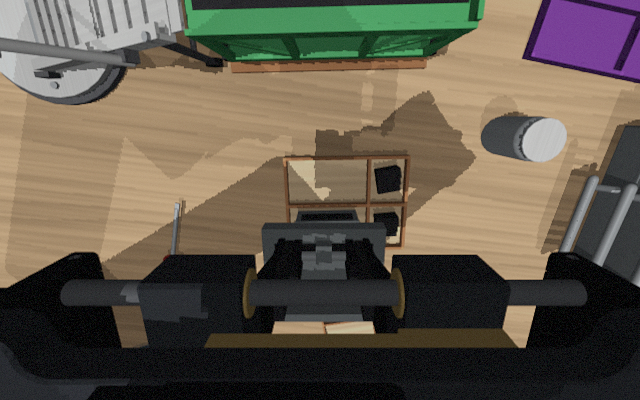

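The tray's corners are at (285,156), (409,155) and (405,246), with the bay at cols 288–367, rows 159–203, close to the prediction. Measuring the walls numerically.

```bash
python3 - <<'E'
from h import *
d=np.load("w5.npz");M,K=d["M"],d["K"];im=cv2.imread("pics/w5.png").astype(int)
for r in(168,192):
  print(r,[(c,int(im[r,c].sum())) for c in list(range(280,294))+list(range(362,375))])
for c in(300,350):
  print(c,[(r,int(im[r,c].sum())) for r in list(range(151,163))+list(range(198,211))])
E
```

```text
168 [(280, 296), (281, 287), (282, 288), (283, 267), (284, 236), (285, 214), (286, 174), (287, 196), (288, 366), (289, 347), (290, 354), (291, 339), (292, 360), (293, 487), (362, 361), (363, 361), (364, 357), (365, 363), (366, 352), (367, 95), (368, 206), (369, 233), (370, 257), (371, 327), (372, 380), (373, 371), (374, 283)]
192 [(280, 297), (281, 301), (282, 298), (283, 298), (284, 290), (285, 219), (286, 237), (287, 212), (288, 149), (289, 298), (290, 345), (291, 337), (292, 337), (293, 335), (362, 313), (363, 318), (364, 332), (365, 294), (366, 137), (367, 173), (368, 236), (369, 234), (370, 280), (371, 325), (372, 321), (373, 315), (374, 326)]
300 [(151, 413), (152, 398), (153, 399), (154, 408), (155, 302), (156, 148), (157, 227), (158, 320), (159, 356), (160, 441), (161, 509), (162, 524), (198, 325), (199, 323), (200, 260), (201, 242), (202, 213), (203, 148), (204, 125), (205, 200), (206, 195), (207, 179), (208, 246), (209, 273), (210, 239)]
350 [(151, 211), (152, 226), (153, 227), (154, 222), (155, 178), (156, 173), (157, 176), (158, 164), (159, 243), (160, 345), (161, 386), (162, 373), (198, 320), (199, 278), (200, 246), (201, 226), (202, 154), (203, 128), (204, 154), (205, 168), (206, 168), (207, 237), (208, 262), (209, 233), (210, 162)]
```

```bash
python3 - <<'E'
from h import *
d=np.load("w5.npz");M,K=d["M"],d["K"]
W=lambda u,v,z:onz(wray(M,K,u,v),z)
L1,L2=W(287.8,168,.005),W(288.8,192,.005);R1,R2=W(366.6,168,.005),W(365.6,192,.005)
T1,T2=W(300,158,.017),W(350,159,.017);B1,B2=W(300,204.7,.017),W(350,204.2,.017)
print(np.round([L1,R1,L2,R2,T1,B1,T2,B2],4))
print("len",np.linalg.norm(L1-R1),np.linalg.norm(L2-R2),"wid",np.linalg.norm(T1-B1),np.linalg.norm(T2-B2))
dy=(L1-R1)+(L2-R2)+0; print("yaw",np.degrees(np.arctan2(dy[1],dy[0])))
C=(L1+R1+L2+R2)/4;X=(T1+B1+T2+B2)/4;print("C",C,X)
from scipy.optimize import brentq
# outer corners
for q in((284.5,155),(409,155),(405,246)):print(np.round(W(*q,.017),4))
E
```

```text
[[ 0.4211 -0.1676  0.005 ]
 [ 0.4341 -0.2727  0.005 ]
 [ 0.3881 -0.1718  0.005 ]
 [ 0.4011 -0.2769  0.005 ]
 [ 0.4383 -0.1834  0.017 ]
 [ 0.3755 -0.1895  0.017 ]
 [ 0.4449 -0.2476  0.017 ]
 [ 0.3846 -0.2567  0.017 ]]
len 0.1059572199792874 0.10591683214542184 wid 0.06307646378710002 0.06103012689979794
yaw 97.044777266655
C [ 0.41110407 -0.22224866  0.005     ] [ 0.41082221 -0.21928027  0.017     ]
[ 0.4397 -0.1632  0.017 ]
[ 0.4592 -0.3219  0.017 ]
[ 0.3329 -0.3431  0.017 ]
```

```bash
python3 - <<'E'
from h import *
tgt([.416,-.2214,.035],np.radians(-83),0,.009)
E
```

```text
t 9.83 pos [ 0.4149 -0.2197  0.253 ] shift mm [  0.4   1.4 209. ] rot [ 0.0021 -0.0023 -0.0004] F [ 0.11 -0.47  0.43] w 0.0372 gf 22.0
```

Call:
drive_tool(deltas=[[[0.5, 1.5, 30, 0, 0, 0], [0, 0, 35, 0, 0, 0], [0, 0, 35, 0, 0, 0], [0, 0, 35, 0, 0, 0], [0, 0, 30, 0, 0, 0], [0, 0, 20, 0, 0, 0], [0, 0, 0, 0, 0, 0], [0, 0, 0, 0, 0, 0]]])

```text
time: 10.5
position: [0.4154, -0.2209, 0.0669]
tool_rot: [0.998, 0.061, 0.0, -0.0]
ft_force: [1.1, 0.1, -0.2]
grip_width: 0.0367
grip_force: 22.0
```

```bash
python3 - <<'E'
from h import *
tgt([.416,-.2214,.035],np.radians(-83),0,.009)
c=eyes.camera("side")["img"];d=eyes.camera("scene")["img"]
tgt([.416,-.2214,.035],np.radians(-83),0,.009)
a=cv2.resize(c[155:235,310:410,::-1],(480,384),interpolation=cv2.INTER_CUBIC)
im,_,_=wrist()
b=cv2.resize(im[130:330,200:460,::-1],(499,384),interpolation=cv2.INTER_CUBIC)[:,:310]
e=cv2.resize(im[130:330,225:425,::-1],(320,384))
cv2.imwrite("pics/p6.png",np.hstack([a,e]))
E
```

```text
t 10.5 pos [ 0.4154 -0.2209  0.0669] shift mm [ 0.5  0.6 22.9] rot [-0.0001 -0.0007 -0.001 ] F [ 1.08 -0.    0.25] w 0.0367 gf 22.0
t 10.6 pos [ 0.416  -0.2213  0.0681] shift mm [-0.1  0.  24.1] rot [ 0.0024 -0.0029 -0.0011] F [-0.23  0.12  1.4 ] w 0.037 gf 22.0
```

View pics/p6.png

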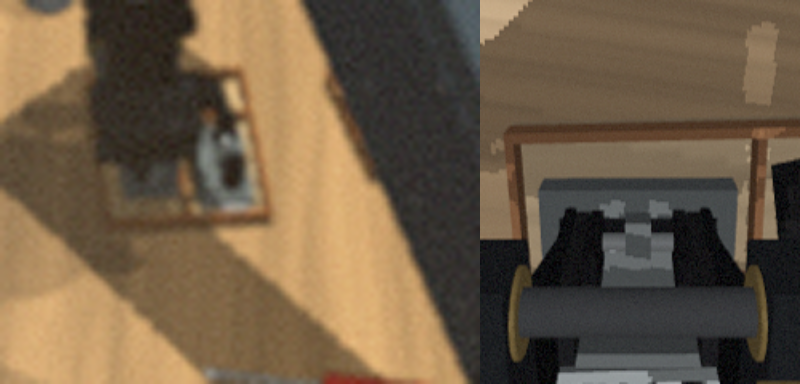

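Wrist crop: base edges at 540–737, evenly between the bay walls at 522–755, and the gap to the +x wall is about 8 mm as planned. Lowering the rest by feel.

Call:
drive_tool(deltas=[[[0, 0, 7, 0, 0, 0], [0, 0, 7, 0, 0, 0], [0, 0, 4, 0, 0, 0], [0, 0, 2, 0, 0, 0], [0, 0, 1, 0, 0, 0], [0, 0, 0, 0, 0, 0], [0, 0, 0, 0, 0, 0]]])

```text
time: 11.23
position: [0.4149, -0.2203, 0.0475]
tool_rot: [0.998, 0.061, 0.001, 0.0]
ft_force: [-1.2, 2.9, 22.8]
grip_width: 0.0368
grip_force: 22.0
```

Call:
drive_tool(deltas=[[[0, 0, 1, 0, 0, 0], [0, 0, 0, 0, 0, 0], [0, 0, 0, 0, 0, 0]]])

```text
time: 11.48
position: [0.415, -0.2203, 0.0469]
tool_rot: [0.998, 0.061, 0.001, 0.001]
ft_force: [-2.2, 2.5, 27.9]
grip_width: 0.0374
grip_force: 22.0
```

Call:
drive_tool(deltas=[[[0, 0, 1, 0, 0, 0], [0, 0, 0, 0, 0, 0], [0, 0, 0, 0, 0, 0]]])

```text
time: 11.73
position: [0.4151, -0.2203, 0.0461]
tool_rot: [0.998, 0.061, 0.001, 0.001]
ft_force: [-2.5, 1.8, 28.3]
grip_width: 0.0375
grip_force: 22.0
```

Call:
drive_tool(deltas=[[[0, 0, -1, 0, 0, 0], [0, 0, -1, 0, 0, 0], [0, 0, -1, 0, 0, 0], [0, 0, 0, 0, 0, 0], [0, 0, 0, 0, 0, 0]]])

```text
time: 12.15
position: [0.4145, -0.2201, 0.0464]
tool_rot: [0.998, 0.06, -0.0, -0.0]
ft_force: [-0.1, 0.4, 5.9]
grip_width: 0.0367
grip_force: 22.0
```

```bash
python3 - <<'E'
from h import *
Rt,P=tgt([.416,-.2214,.035],np.radians(-83),0,.009)
im,M,K=wrist("w7")
g=np.array([.416,-.2214,.035])
for x,y,z in((.016,-.04,-.018),(.016,.04,-.018),(.016,-.04,-.03),(.016,.04,-.03),(-.009,.026,.016),(-.009,-.026,.016)):
    print(x,y,z,np.round(proj(M,K,g+Rt@[x,y,-z]),1))
print(np.round(proj(M,K,[.411+.03*.9925,-.222+.03*.122,.017]),1))
for c in(290,310,340,360):print(c,[int(v) for v in im[155:215,c].sum(1)])
print([int(v) for v in im[200,240:410].sum(1)])
E
```

```text
t 12.15 pos [ 0.4145 -0.2201  0.0464] shift mm [1.3 1.5 2.4] rot [-0.0009 -0.     -0.0014] F [-0.09 -0.39 -5.91] w 0.0367 gf 22.0
0.016 -0.04 -0.018 [262.  223.3]
0.016 0.04 -0.018 [388.9 223.1]
0.016 -0.04 -0.03 [265.7 217. ]
0.016 0.04 -0.03 [385.  216.8]
-0.009 0.026 0.016 [373.6 288.3]
-0.009 -0.026 0.016 [278.  288.4]
[325.4 209.7]
290 [302, 291, 303, 297, 294, 294, 281, 293, 299, 292, 290, 291, 289, 276, 280, 274, 285, 279, 277, 266, 282, 270, 289, 270, 279, 289, 290, 293, 293, 287, 287, 297, 308, 290, 285, 287, 297, 294, 282, 283, 285, 289, 296, 272, 278, 244, 181, 181, 193, 176, 171, 217, 225, 221, 233, 234, 216, 307, 356, 345]
310 [293, 292, 292, 301, 300, 293, 292, 304, 291, 291, 296, 284, 289, 280, 286, 289, 280, 262, 268, 282, 278, 284, 286, 283, 274, 269, 279, 281, 282, 285, 294, 290, 292, 296, 290, 292, 296, 300, 291, 295, 285, 278, 280, 282, 278, 213, 178, 190, 169, 172, 197, 232, 238, 239, 243, 230, 256, 330, 356, 343]
340 [310, 309, 304, 285, 284, 292, 296, 291, 298, 292, 291, 287, 285, 290, 295, 280, 296, 289, 291, 288, 280, 264, 284, 271, 283, 271, 285, 272, 280, 2
[... 609 characters left out ...]
 262, 272, 273, 256, 243, 243, 247, 253, 248, 243, 258, 244, 244, 249, 243, 249, 248, 239, 251, 220, 244, 245, 234, 233, 238, 240, 235, 233, 246, 229, 227, 225, 233, 223, 211, 226, 225, 218, 223, 228, 213, 210, 225, 233, 230, 210, 188, 216, 212, 211, 206, 213, 213, 208, 203, 221, 220, 210, 208, 187, 197, 193, 202, 206, 200, 211, 182, 206, 201, 196, 181, 190, 196, 181, 189, 176, 177, 177, 189, 172, 177, 183, 191, 186, 192, 179, 182, 167, 173, 170, 167, 153, 175, 172, 167, 182, 173, 163, 168, 178, 181, 164, 177, 172, 176, 190, 160, 188, 182, 171, 174, 173, 175, 175, 176, 181, 184, 170, 155, 174, 195, 180, 178, 171, 192, 185, 174, 175, 168, 173, 165, 188, 173, 180, 173, 186, 177, 175, 171, 159]
```

```bash
python3 - <<'E'
import cv2
im=cv2.imread("pics/w7.png").astype(int)
for c in(285,310,340,365):print(c,[int(v) for v in im[210:250,c].sum(1)])
for r in(224,232):print(r,[int(v) for v in im[r,245:275].sum(1)],[int(v) for v in im[r,375:405].sum(1)])
E
```

```text
285 [227, 214, 303, 358, 337, 333, 344, 342, 344, 346, 340, 350, 345, 352, 274, 163, 176, 186, 173, 169, 211, 236, 239, 242, 246, 241, 226, 246, 201, 166, 133, 88, 93, 59, 67, 65, 76, 59, 74, 48]
310 [230, 256, 330, 356, 343, 340, 345, 344, 340, 340, 346, 345, 348, 351, 276, 156, 158, 181, 178, 176, 211, 231, 241, 255, 246, 245, 236, 318, 354, 346, 337, 356, 359, 278, 238, 193, 99, 77, 78, 60]
340 [223, 337, 388, 377, 360, 353, 338, 335, 341, 338, 350, 337, 344, 347, 278, 157, 162, 185, 188, 169, 198, 229, 247, 246, 239, 243, 250, 222, 306, 355, 341, 353, 352, 357, 309, 183, 83, 67, 49, 67]
365 [274, 354, 371, 372, 371, 368, 358, 359, 366, 355, 360, 347, 352, 319, 245, 159, 162, 186, 169, 190, 191, 234, 246, 243, 240, 245, 251, 182, 100, 28, 74, 45, 33, 43, 58, 40, 61, 54, 64, 6]
224 [184, 327, 343, 347, 345, 343, 345, 350, 345, 336, 339, 344, 338, 340, 338, 343, 345, 344, 344, 261, 270, 267, 279, 270, 265, 282, 272, 272, 271, 262] [247, 242, 231, 244, 228, 242, 243, 230, 261, 350, 343, 343, 348, 346, 352, 350, 355, 352, 355, 351, 355, 346, 347, 364, 405, 338, 348, 353, 345, 186]
232 [132, 219, 359, 342, 328, 334, 342, 333, 335, 321, 330, 327, 338, 339, 342, 295, 230, 252, 242, 234, 250, 245, 250, 246, 248, 250, 240, 244, 250, 238] [239, 248, 233, 240, 249, 247, 232, 246, 238, 239, 232, 247, 302, 324, 326, 317, 318, 317, 320, 319, 326, 332, 316, 320, 322, 330, 314, 315, 262, 138]
```

Call:
drive_tool(deltas=[[[1, 0, 0, 0, 0, 0], [1, 0, 0, 0, 0, 0], [1, 0, 0, 0, 0, 0], [0, 0, 0.5, 0, 0, 0], [0, 0, 0, 0, 0, 0], [0, 0, 0, 0, 0, 0]]])

```text
time: 12.7
position: [0.4162, -0.2194, 0.0463]
tool_rot: [0.998, 0.061, -0.001, -0.001]
ft_force: [-5.3, -1.8, 11.7]
grip_width: 0.0369
grip_force: 22.0
```

```bash
python3 - <<'E'
from h import *
tgt([.416,-.2214,.035],np.radians(-83),0,.009)
im,M,K=wrist("w8")
for c in(285,310,340,365):print(c,[int(v) for v in im[203:240,c].sum(1)])
tgt([.416,-.2214,.035],np.radians(-83),0,.009)
E
```

```text
t 12.7 pos [ 0.4162 -0.2194  0.0463] shift mm [-0.4  1.9  2.3] rot [-0.0021  0.0023 -0.0005] F [ -5.53   1.09 -11.65] w 0.0369 gf 22.0
285 [222, 166, 180, 185, 175, 192, 220, 233, 235, 225, 218, 260, 331, 344, 341, 343, 330, 340, 352, 348, 353, 275, 165, 172, 174, 170, 173, 178, 225, 244, 243, 246, 245, 250, 246, 232, 189]
310 [197, 165, 177, 183, 189, 210, 232, 228, 218, 232, 218, 294, 344, 348, 334, 348, 341, 342, 335, 337, 348, 254, 168, 175, 168, 189, 191, 173, 229, 234, 247, 241, 233, 312, 354, 357, 343]
340 [183, 181, 175, 178, 179, 217, 209, 233, 228, 222, 246, 344, 385, 369, 351, 350, 346, 327, 339, 344, 343, 285, 184, 196, 183, 178, 195, 179, 232, 233, 238, 228, 241, 232, 311, 355, 339]
365 [166, 165, 172, 165, 203, 236, 232, 237, 231, 226, 299, 365, 369, 375, 372, 361, 368, 358, 359, 351, 349, 295, 189, 169, 186, 188, 176, 161, 223, 234, 227, 237, 235, 240, 209, 80, 29]
t 12.75 pos [ 0.4162 -0.2194  0.0463] shift mm [-0.4  1.9  2.3] rot [-0.0021  0.0022 -0.0006] F [ -5.23   0.03 -11.75] w 0.0372 gf 22.0
```

It slides on the floor with a plausible friction ratio (about 0.45) and is level. Releasing.

Call:
drive_tool(deltas=[[[-0.5, 0, -0.5, 0, 0, 0], [0, 0, 0, 0, 0, 0], [0, 0, 0, 0, 0, 0]]])

```text
time: 13.0
position: [0.4162, -0.2195, 0.0464]
tool_rot: [0.998, 0.06, -0.001, -0.001]
ft_force: [-3.7, -0.8, 7.7]
grip_width: 0.0372
grip_force: 22.0
```

Call:
drive_tool(deltas=[[[0, 0, 0, 0, 0, 0], [0, 0, 0, 0, 0, 0], [0, 0, 0, 0, 0, 0], [0, 0, 0, 0, 0, 0], [0, 0, 0, 0, 0, 0], [0, 0, 0, 0, 0, 0]]], gripper=73)

```text
time: 13.5
position: [0.4172, -0.2198, 0.046]
tool_rot: [0.998, 0.06, 0.0, -0.0]
ft_force: [-0.3, 0.2, -0.1]
grip_width: 0.0619
grip_force: 0.0
```

Call:
drive_tool(deltas=[[[0, 0, -5, 0, 0, 0], [0, 0, -20, 0, 0, 0], [0, 0, -30, 0, 0, 0], [0, 0, -40, 0, 0, 0], [0, 0, -40, 0, 0, 0], [0, 0, 0, 0, 0, 0], [0, 0, 0, 0, 0, 0]]])

```text
time: 14.08
position: [0.4184, -0.2209, 0.1838]
tool_rot: [0.998, 0.06, 0.002, 0.002]
ft_force: [-0.2, -0.8, 0.0]
grip_width: 0.0638
grip_force: 0.0
```

```bash
python3 - <<'E'
from h import *
tgt([.416,-.2214,.035],np.radians(-83),0,.009)
im,M,K=wrist("w9")
u,v=[int(t) for t in proj(M,K,[.416,-.2214,.035])];print(u,v)
d=eyes.camera("scene")["img"]
a=cv2.resize(im[v-85:v+85,u-85:u+85,::-1],(400,400),interpolation=cv2.INTER_CUBIC)
b=cv2.resize(d[205:285,215:295,::-1],(400,400),interpolation=cv2.INTER_CUBIC)
cv2.imwrite("pics/p9.png",np.hstack([a,b]))
E
```

```text
t 14.08 pos [ 0.4184 -0.2209  0.1838] shift mm [ -3.1  -0.3 139.8] rot [ 0.0041 -0.0046 -0.0012] F [-0.31  0.73 -0.04] w 0.0638 gf 0.0
322 201
```

View pics/p9.png

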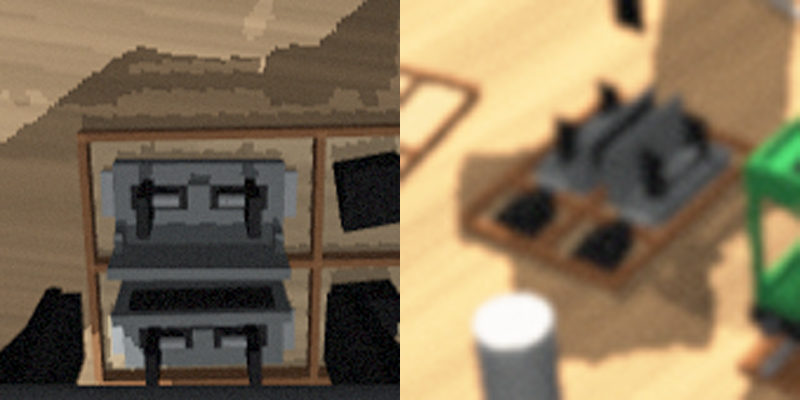

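The stop lies flat in the bay: base at 113–283 between walls at 92 and 315, ears sprung out. The spare is in place below it. I'm handing in.

```bash
python3 -c "
from rig import ticket;print(ticket.hand_in())"
```

```text
the job is handed in; nothing more can be done
None
```

The wheel stop is off the ramp and lying flat, base down, in the empty long compartment, released with both buttons sprung out and the spare stop where it was; I kept clear of the cars but did not measure them at the end, and the job was handed in at about 14 s with no verdict returned.

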